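# Click the weekly pill dispenser on to its start compartment

### The job

The weekly pill dispenser on the bathroom shelf has just been refilled. Flick the teeth on the exposed front edge of its carousel with a fingertip to click it forward (anticlockwise seen from above) until the orange start lid stands at the red index, and stop exactly there: do not click past it, and do not bring it round the other way. Nothing is to be lifted or carried: the dispenser stays standing where it is, the things around it stay undisturbed, and the hand finishes clear of everything.

Things in the scene. Friction and masses are not known exactly. Their poses are not given: they have to be found in the camera images.
- dispenser: Teal weekly pill dispenser with a white carousel, loose on rubber feet, 0.7 to 1 kg, 155 mm across, 54 mm high; it slides if shoved with more than a few newtons. Origin: middle of its underside, on the carousel's axle. z up, x towards the red index at its back, so its open front faces -x. Its base under the carousel has radius 46 mm.
- carousel (a joint): Angle of the carousel in rad, anticlockwise seen from above positive: 0 with the orange lid at the red index, negative while short of it. A ball detent holds it at whole clicks, seven to the turn, one click = 0.898 rad; it starts 2, 3 or 4 clicks short. Let go of beyond half a click it snaps on into the next, before half it falls back.
- axle (a point): Middle of the carousel's top, 53 mm above the shelf. The carousel is a white drum of radius 50 mm, from 14 to 48 mm above the shelf, with seven lids on top and seven dark grey upright teeth round its rim, one at the middle of each lid: 8 mm thick, from radius 50 to 70 mm, 14 to 44 mm above the shelf. A tooth takes 1 to 1.5 N to push over a click.
- front_edge (a point): Middle of the open front, on the dispenser, 70 mm from the axle on its -x side, 29 mm above the shelf. At rest in any click the teeth stand 26 and 77 degrees about the axle to either side of it, with gaps of 40 mm or more between. Clicking forward moves the teeth here towards the dispenser's -y. A finger can come down beside the teeth: no base or guard below.
- index (a point): Tip of the red index wedge on top of the guard at the dispenser's back, 70 mm from the axle, 52 mm above the shelf, pointing in at the carousel. The guard, a teal wall 46 mm high of outer radius 78 mm on a floor 8 mm high, wraps the back 78 degrees to either side of the index; the teeth run behind it.
- start_lid (a point): Outer end of the top of the orange lid, on the carousel, 46 mm from the axle, 50 mm above the shelf. The other six lids are pale grey.
- glass_jar: Bystander: glass jar with cotton pads and a steel lid, 75 mm across, 94 mm high. Origin: centre of its underside.
- pill_bottle: Bystander: closed blue pill bottle with white cap, 42 mm across, 75 mm high. Origin: centre of its underside.
- brush_cover: Bystander: green silicone toothbrush-head cover lying flat, 70 x 26 x 20 mm, long along its x. Origin: on the underside, below its middle.
- balm_tin: Bystander: round aluminium balm tin, 60 mm across, 22 mm high. Origin: centre of its underside.
- tumbler: Bystander: empty white ceramic tumbler, 70 mm across, 88 mm high. Origin: centre of its underside.
- dropper: Bystander: amber dropper bottle, 32 mm across, 89 mm high. Origin: centre of its underside.

How it is judged:
On the way:
1. a finger pushes on the carousel (contact force between the fingers and carousel above 0.2 N), for 0.02 s.
At the end, for the whole second after the job is handed in: The orange lid rests at the red index (carousel within 0.15 rad of 0, still), the dispenser stands level within 25 mm of where it was, and every bystander is within 20 mm of where it was (value of joint carousel between -0.15 and 0.15 rad and velocity of joint carousel between -0.1 and 0.1 rad/s and distance of dispenser from where it was at the start of the episode below 0.025 m and angle between dispenser's own z axis and vertical below 0.05 rad and linear speed of dispenser below 0.02 m/s and distance of each of glass_jar, pill_bottle, brush_cover, balm_tin, tumbler, dropper from where it was at the start of the episode below 0.02 m); the robot touches nothing.
It fails at once if the carousel is clicked past the index (value of joint carousel above 0.55 rad).
It fails at once if the carousel is taken round the other way (value of joint carousel below -4.174 rad).
It fails at once if the dispenser is lifted, tipped or shoved away (height (world z) of dispenser above 0.012 m or angle between dispenser's own z axis and vertical above 0.2 rad or distance of dispenser from where it was at the start of the episode above 0.04 m).
It fails at once if a thing standing around is pushed, tipped, lifted or carried (distance of any of glass_jar, pill_bottle, brush_cover, balm_tin, tumbler, dropper from where it was at the start of the episode above 0.03 m or height (world z) of any of glass_jar, pill_bottle, brush_cover, balm_tin, tumbler, dropper above 0.02 m or angle between any of glass_jar, pill_bottle, brush_cover, balm_tin, tumbler, dropper's own z axis and vertical above 0.35 rad).
It also fails if it takes over 64 s, if anything falls off the work surface, if the arm or the gripper's body presses on something with over 40 N, if the wrist force passes 120 N, or if a joint passes its speed limit or range.

### The arm

A 6-joint arm with a two-finger parallel gripper is mounted at the origin on the work surface. World frame = base frame: x ahead of the robot, y to its left, z up, the work surface at z = 0. Lengths are in m, angles in rad, forces in N, time in s.
With the tool pointing down it reaches from about 0.375 to 0.975 m from the base axis. Payload 3.8 kg.
Tool frame: the origin (TCP) lies midway between the tips of the shut fingers; the grasp point (between the pads) lies 19 mm behind it; z points along the fingers, y is the line along which they close (so a half turn about z gives the same grasp; the last joint's range is limited). The gripper opens to 88 mm and grips with 3 to 60 N. Pads are 18 mm wide; open, the fingers measure 123 mm over their backs; the gripper's body (75 mm by 187 mm) begins 45 mm behind the grasp point.
Start: joints at [1.182, 0.264, 1.604, -0, 1.274, -0.037], TCP at [0.233, 0.634, 0.239] pointing down, gripper open.
Joint ranges: [-2.63, 2.63], [-0.94, 2.18], [0.31, 2.57], [-1.31, 4.45], [0, 2.66], [-2.55, 2.55]. Speed limits (rad/s): [2.57, 2.57, 3.14, 3.14, 3.14, 3.14].

### API

Orientations are given as a unit quaternion [x, y, z, w].
In Python, from cell import manip gives the robot as it stands.
- The arm moves only by the tool apply_moves, never from a script. Its arguments are lists of equal length, an entry for each row: "dp": the shift along the tool's x, y, z scaled (see below), a list of three; "yaw": the turn about the tool's z scaled (see below); "hand": the opening, from -1 (shut) to 1 (fully open), so that 0 is half open. In form: {"dp": [[tx, ty, tz], ...], "yaw": [yaw, ...], "hand": [hand, ...]}. A call has 1 to 12 rows; each row is the pose to reach, as a shift and turn from the pose commanded when the call began, along the tool's axes at that moment, turning the shorter way round; what a row does not reach only later rows make up. The controller multiplies each number of a shift by 400 mm and each number of a turn by 2 pi rad. A row lasts 1/12 s, in which the tool goes at most 41.7 mm and 7.16 degrees, less where a joint would pass 70% of its speed; a pose out of reach is approached as far as the arm can. A call with a number of a shift or a turn outside -1 to 1 is refused whole. A call with a gripper value outside its range is refused whole. The fingers move at their own pace and stop on an object; "squeeze" is the grip in N (left out, the last holds). Time passes only in rows, so rows that repeat a pose let the fingers close. It gives the time, the measured TCP pose, the force, the opening and the grip force at its end, in the units of the state.
- manip.state(): the state, without advancing time (a new reading comes with each control period).
- manip.grab_frame(name): name is "scene" or "top" or "wrist"; returns the picture (480x640x3 uint8, red, green, blue); there is no depth.
- manip.calibration(name): a dict with "mtx" (3x3 intrinsics, pixels), "distortion" ([k1, k2, p1, p2, k3] as OpenCV has them; the pictures are not rectified), "rvec" (rotation vector, rad) and "tvec" (3), from world to camera coordinates, as OpenCV has them; the wrist camera has in their place "hand_eye" (4x4, takes a point from camera to tool coordinates, whose origin is the TCP and whose axes are the flange's). Camera axes: x right, y down, z forward; pixel columns grow to the right and rows downward; lengths in m; the calibration is good to about 2 mm. A picture is of the moment at which its call begins: read the wrist's pose just before it. calibration takes no time and is no camera call.
- manip.hand_in(): hands the job in; it is judged then, once.
The state is a dict: "t": time; "joint_pos": joint angles; "dq": joint speeds; "joint_efforts": joint torques, N m; "tool_pos": TCP position; "eef_rot": TCP orientation; "ft_force": force on the tool from outside, world axes, zero at the start; "wrist_torque": the same for the moment, N m; "width": opening from 0.0 (shut) to 1.0 (fully open); "grasp_force": force on a finger pad.
Only numpy, scipy, OpenCV 4.12 (cv2) and the standard library are available. Lean on these libraries where they do the work, as an engineer would, in place of code of your own. Each camera call takes 0.05 s, during which the arm holds its last target. There are 200 camera calls.

## Working session

There is one attempt and no reset: what is moved stays moved. The work goes in short steps, Python scripts to look and compute and a tool call to move; the robot and the scene stay as the last step left them, time stands still between calls to the robot, and variables do not carry over. Pictures are saved under pics/ and viewed, at most 10 in all, crops included, and the job is handed in when it is done.

Besides the shell and the picture viewer there is one more tool, called after "Request:" as name(argument=value, ...), one argument or row to a line, values as JSON. apply_moves: Moves the arm, as the interface text tells. Shifts and turns lie within -1 to 1; 1 stands for 400 mm of shift or 2 pi rad of turn. Its arguments: {"type":"object","properties":{"dp":{"type":"array","items":{"type":"array","items":{"type":"number"}}},"yaw":{"type":"array","items":{"type":"number"}},"hand":{"type":"array","items":{"type":"number"}},"squeeze":{"type":"number"}},"required":["dp","yaw","hand"]}

```bash
mkdir -p pics
cat > h.py <<'E'
import numpy as np, cv2
from cell import manip
from scipy.spatial.transform import Rotation as R
def save(name,f):
    im=manip.grab_frame(name); cv2.imwrite(f'pics/{f}.png',im[:,:,::-1]); return im
def ray(name,uv,z):
    c=manip.calibration(name); M=np.array(c['mtx']); D=np.array(c['distortion'])
    out=[]
    Rm=cv2.Rodrigues(np.array(c['rvec'],float))[0]; t=np.array(c['tvec'],float).ravel()
    p=cv2.undistortPoints(np.array(uv,float).reshape(-1,1,2),M,D).reshape(-1,2)
    C=-Rm.T@t
    for q in p:
        d=Rm.T@np.array([q[0],q[1],1]); out.append(C+d*(z-C[2])/d[2])
    return np.array(out)
def proj(name,P):
    c=manip.calibration(name)
    return cv2.projectPoints(np.array(P,float).reshape(-1,1,3),np.array(c['rvec'],float),np.array(c['tvec'],float),np.array(c['mtx']),np.array(c['distortion']))[0].reshape(-1,2)
E
python3 - <<'E'
from h import *
save('top','top0'); save('scene','scene0'); s=manip.state(); print(s['t'],s['tool_pos'],s['eef_rot'],R.from_quat(s['eef_rot']).as_matrix().round(3))
E
```

```text
0.1 [0.23232955 0.63307353 0.23749211] [ 1.74974273e-01  9.84572470e-01 -1.00307569e-03 -2.23683719e-04] [[-0.939  0.345 -0.001]
 [ 0.345  0.939 -0.002]
 [ 0.    -0.002 -1.   ]]
```

View pics/top0.png

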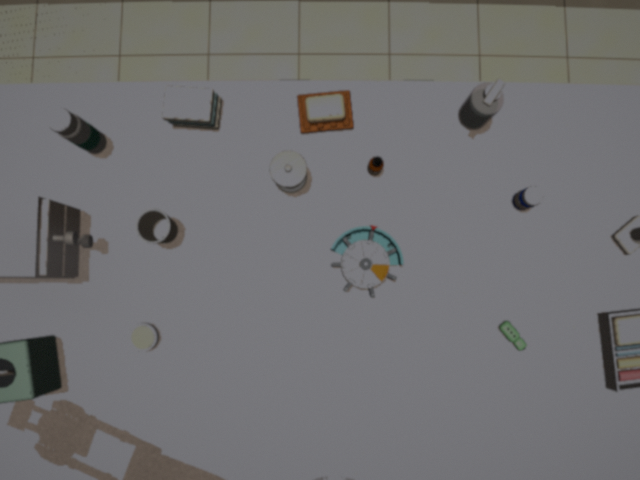

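View pics/scene0.png

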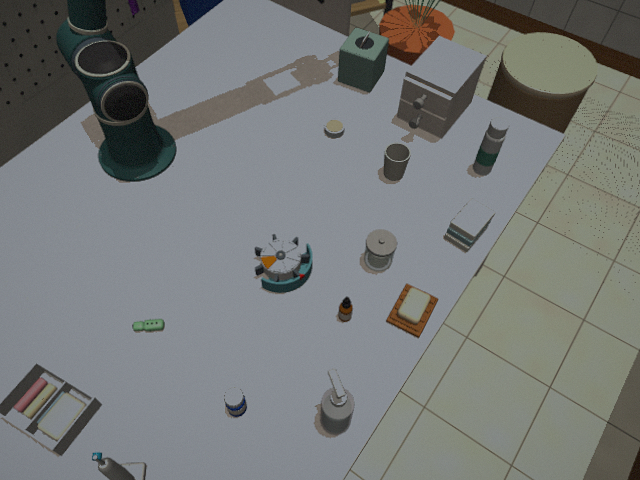

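The top view shows the dispenser axle near (366,264), the red index near (374,228) and the orange lid near (380,271). I'll measure these precisely in an enlarged crop.

Run:
```python
from h import *
im=cv2.imread('pics/top0.png')
c=cv2.resize(im[214:304,316:416],None,fx=6,fy=6,interpolation=cv2.INTER_CUBIC)
c=cv2.convertScaleAbs(c,alpha=1.5); cv2.imwrite('pics/c0.png',c)
hsv=cv2.cvtColor(im,cv2.COLOR_BGR2HSV)[214:304,316:416]
def cen(lo,hi):
    m=cv2.inRange(hsv,lo,hi); y,x=np.nonzero(m); return np.array([x.mean()+316,y.mean()+214]),len(x)
for n,lo,hi,z in [('or',(10,120,80),(25,255,255),.05),('red',(0,120,80),(6,255,255),.052),('teal',(80,80,40),(100,255,255),.046)]:
    p,k=cen(lo,hi); print(n,p,k,ray('top',[p],z))
A=ray('top',[[366,264]],.053);print(A, ray('top',[[290,160],[376,160],[530,195],[513,335],[146,337],[158,228]],0.04))
```

```text
or [379.97222222 270.63333333] 180 [[ 0.54132622 -0.09397476  0.05      ]]
red [372.77777778 227.66666667] 9 [[ 0.62841428 -0.07957496  0.052     ]]
teal [372.84343434 240.02525253] 198 [[ 0.60375081 -0.08012391  0.046     ]]
[[ 0.5545675  -0.06550105  0.053     ]] [[ 0.77028657  0.09020245  0.04      ]
 [ 0.77076854 -0.08803798  0.04      ]
 [ 0.69918739 -0.40905128  0.04      ]
 [ 0.41040929 -0.36709678  0.04      ]
 [ 0.40475635  0.38204706  0.04      ]
 [ 0.62820368  0.36191937  0.04      ]]
```

View pics/c0.png

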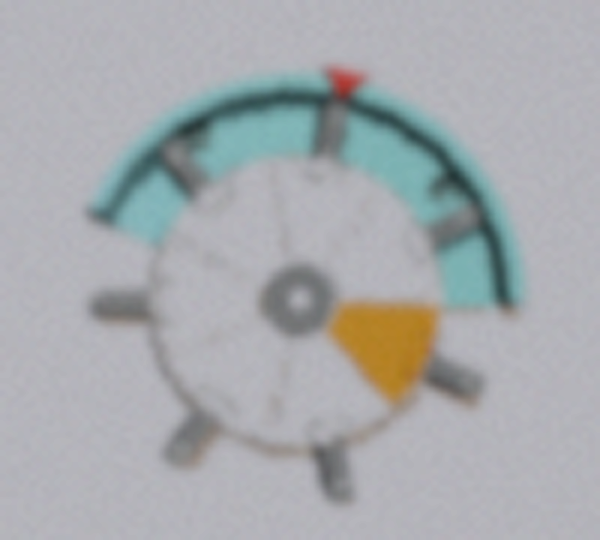

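Two clicks short: the orange lid sits about 104° clockwise of the index. The dispenser's x points at about -12.5° in world yaw. Next I'll work out the approach.

```bash
cat >> h.py <<'E'
def dp(tgt,ydeg=None,pos=None):
    s=manip.state(); Rm=R.from_quat(s['eef_rot']).as_matrix(); p=np.array(s['tool_pos']) if pos is None else np.array(pos)
    d=(Rm.T@(np.array(tgt)-p))/.4
    yd=np.degrees(np.arctan2(Rm[1,1],Rm[0,1])); yaw=None if ydeg is None else -((ydeg-yd+180)%360-180)/360
    return d.round(4),yaw,yd
E
python3 - <<'E'
from h import *
A,I,O=[ray('top',[p],z)[0] for p,z in [((365.3,263.5),.053),((372.8,228.5),.052),((379.97,270.6),.05)]]
print(A,I,O,np.linalg.norm((I-A)[:2]),np.degrees(np.arctan2(*(I-A)[[1,0]])),np.degrees(np.arctan2(*(O-A)[[1,0]])))
print(ray('top',[[316+95/6,214+214/6],[316+510/6,214+310/6]],.046)-A)
print(dp([.5205,-.001,.16],-35))
E
```

```text
[ 0.55557432 -0.06408996  0.053     ] [ 0.62671421 -0.07961263  0.052     ] [ 0.54139362 -0.09397055  0.05      ] 0.07281371856707951 -12.308973319520073 -115.3880251195112
[[ 0.0282996   0.0674863  -0.007     ]
 [-0.00396581 -0.07313065 -0.007     ]]
(array([-1.2225, -1.2395,  0.1962]), np.float64(0.29123797955861325), np.float64(69.84567264110078))
```

Request:
apply_moves(
  dp=[
    [-0.61,-0.62,0],
    [-0.61,-0.62,0],
    [-0.61,-0.62,0],
    [-0.61,-0.62,0],
    [-0.61,-0.62,0],
    [-0.61,-0.62,0],
    [-0.61,-0.62,0],
    [-0.61,-0.62,0],
    [-0.61,-0.62,0],
    [-0.61,-0.62,0],
    [-0.61,-0.62,0],
    [-0.61,-0.62,0],
  ],
  yaw=[0.145,0.145,0.145,0.145,0.145,0.145,0.145,0.145,0.145,0.145,0.145,0.145],
  hand=[-1,-1,-1,-1,-1,-1,-1,-1,-1,-1,-1,-1],
)

```text
t: 1.1
tool_pos: [0.3759, 0.3173, 0.2386]
eef_rot: [0.59, 0.807, 0.0, -0.0]
ft_force: [-0.3, 1.7, -0.5]
width: 0.117
grasp_force: 0.0
```

Run:
```python
from h import *
print(manip.state()['tool_pos'],dp([.5205,-.001,.18],-35))
```

```text
[0.3759158  0.31730158 0.23857489] (array([-0.868 ,  0.1033,  0.1459]), np.float64(0.1462286418086298), np.float64(17.642311051106738))
```

Request:
apply_moves(
  dp=[
    [-0.868,0.103,0.146],
    [-0.868,0.103,0.146],
    [-0.868,0.103,0.146],
    [-0.868,0.103,0.146],
    [-0.868,0.103,0.146],
    [-0.868,0.103,0.146],
    [-0.868,0.103,0.146],
    [-0.868,0.103,0.146],
    [-0.868,0.103,0.146],
    [-0.868,0.103,0.146],
    [-0.868,0.103,0.146],
  ],
  yaw=[0.146,0.146,0.146,0.146,0.146,0.146,0.146,0.146,0.146,0.146,0.146],
  hand=[-1,-1,-1,-1,-1,-1,-1,-1,-1,-1,-1],
)

```text
t: 2.02
tool_pos: [0.5209, -0.001, 0.1796]
eef_rot: [0.887, 0.462, -0.001, -0.001]
ft_force: [-0.3, -0.2, -0.2]
width: 0.006
grasp_force: 0.0
```

```bash
cat >> h.py <<'E'
def wproj(s,P):
    c=manip.calibration('wrist'); H=np.array(c['hand_eye']); T=np.eye(4); T[:3,:3]=R.from_quat(s['eef_rot']).as_matrix(); T[:3,3]=s['tool_pos']
    W=np.linalg.inv(T@H); return cv2.projectPoints(np.array(P,float).reshape(-1,1,3),cv2.Rodrigues(W[:3,:3])[0],W[:3,3],np.array(c['mtx']),np.array(c['distortion']))[0].reshape(-1,2)
def overlay(f,A,yaw):
    s=manip.state(); im=manip.grab_frame('wrist')[:,:,::-1].copy()
    for k in range(-90,91,1):
        pass
    P=[A]+[[A[0]+.07*np.cos(a),A[1]+.07*np.sin(a),.044] for a in np.radians(yaw)+np.arange(7)*2*np.pi/7]+[[A[0]+.07*np.cos(np.radians(yaw)),A[1]+.07*np.sin(np.radians(yaw)),.052]]
    q=wproj(s,P)
    for u in q: cv2.circle(im,(int(u[0]),int(u[1])),3,(255,0,255),-1)
    q=wproj(s,[[s['tool_pos'][0],s['tool_pos'][1],.025]])[0]; cv2.circle(im,(int(q[0]),int(q[1])),4,(0,255,0),-1)
    cv2.imwrite(f'pics/{f}.png',im); return s
E
python3 - <<'E'
from h import *
s=overlay('w1',[.5556,-.0641,.053],-12.4); print(s['tool_pos'],s['joint_pos'],s['width'])
E
```

```text
[ 0.52093552 -0.00104056  0.17963586] [-5.02982106e-02  1.92468649e-02  1.99421354e+00  8.18407315e-04
  1.12975218e+00  5.59310604e-01] 0.00592185832281067
```

View pics/w1.png

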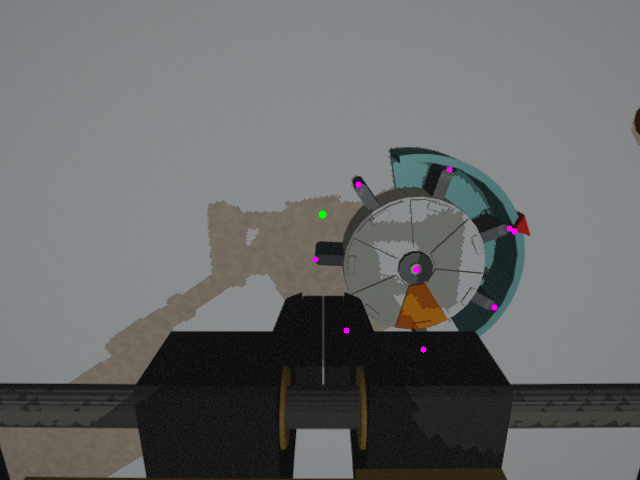

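Overlay agrees with the image to within about 3 mm: index tip at (513,228), teeth at (358,182) and (320,254). The green target at (322,214) is mid-gap. Descending.

Request:
apply_moves(
  dp=[
    [0,0,0.1],
    [0,0,0.2],
    [0,0,0.27],
    [0,0,0.31],
    [0,0,0.35],
    [0,0,0.387],
    [0,0,0.387],
    [0,0,0.387],
  ],
  yaw=[0,0,0,0,0,0,0,0],
  hand=[-1,-1,-1,-1,-1,-1,-1,-1],
)

```text
t: 2.73
tool_pos: [0.5197, 0.0003, 0.0251]
eef_rot: [0.886, 0.464, -0.001, -0.001]
ft_force: [0.2, 0.1, 1.3]
width: 0.01
grasp_force: 0.0
```

Run:
```python
from h import *
A=np.array([.5556,-.0641])
for a in [122,126,130,134,138,142,146,150,154,158,161]:
    t=np.radians(a); p=A+.072*np.array([np.cos(t),np.sin(t)]); print(a,dp([*p,.0248])[0])
s=manip.state(); print(s['tool_pos'],s['ft_force'])
```

```text
122 [-0.0101  0.0001  0.0009]
126 [-0.0218 -0.0045  0.0009]
130 [-0.0338 -0.0082  0.0009]
134 [-0.0461 -0.0111  0.0009]
138 [-0.0585 -0.0131  0.0009]
142 [-0.071  -0.0142  0.0009]
146 [-0.0835 -0.0145  0.001 ]
150 [-0.0961 -0.0139  0.001 ]
154 [-0.1086 -0.0124  0.001 ]
158 [-0.1209 -0.0101  0.001 ]
161 [-0.13   -0.0078  0.001 ]
[5.19733327e-01 3.02676989e-04 2.51438634e-02] [0.19487717 0.07836996 1.26236975]
```

Request:
apply_moves(
  dp=[
    [-0.01,0,0],
    [-0.022,-0.0045,0],
    [-0.034,-0.008,0],
    [-0.046,-0.011,0],
    [-0.0585,-0.013,0],
    [-0.071,-0.014,0],
    [-0.0835,-0.0145,0],
    [-0.096,-0.014,0],
    [-0.1085,-0.0125,0],
    [-0.1145,-0.0115,0],
    [-0.121,-0.01,0],
    [-0.121,-0.01,0],
  ],
  yaw=[0,0,0,0,0,0,0,0,0,0,0,0],
  hand=[-1,-1,-1,-1,-1,-1,-1,-1,-1,-1,-1,-1],
)

```text
t: 3.73
tool_pos: [0.4894, -0.0395, 0.0254]
eef_rot: [0.887, 0.462, -0.0, -0.0]
ft_force: [-0.0, 0.2, 0.1]
width: 0.003
grasp_force: 0.0
```

```bash
cat >> h.py <<'E'
def check():
    im=manip.grab_frame('scene')[:,:,::-1]; hsv=cv2.cvtColor(im,cv2.COLOR_BGR2HSV)
    q=proj('scene',[[.5556,-.0641,.053]])[0].astype(int); m=cv2.inRange(hsv,(10,120,60),(25,255,255)); k=np.zeros_like(m); k[q[1]-35:q[1]+35,q[0]-40:q[0]+40]=1; m=m*k
    y,x=np.nonzero(m); 
    if len(x)==0: print('no orange'); return
    O=ray('scene',[[x.mean(),y.mean()]],.05)[0]; a=np.degrees(np.arctan2(O[1]+.0641,O[0]-.5556)); print('orange',len(x),O,'rel index',(a+12.4+180)%360-180)
E
python3 - <<'E'
from h import *
check(); s=overlay('w2',[.5556,-.0641,.053],-12.4); print(s['tool_pos'],s['ft_force'])
E
```

```text
orange 156 [ 0.55051345 -0.07830768  0.05      ] rel index -97.29807344319758
[ 0.48957681 -0.03927659  0.02541836] [-0.51063404 -0.49223492  0.23150434]
```

View pics/w2.png

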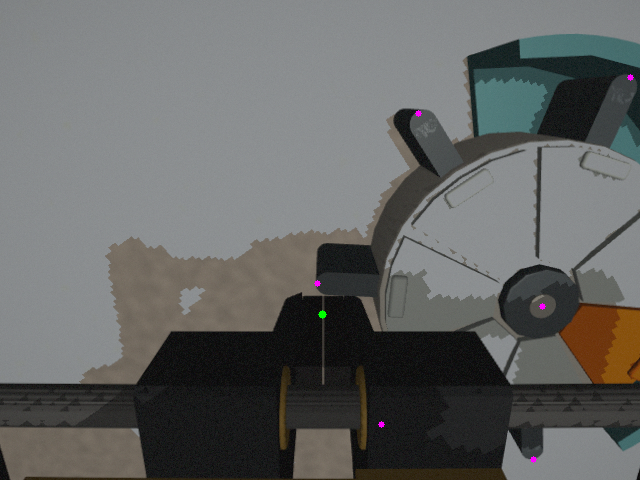

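The orange lid turned one click anticlockwise: it was straight below the axle and is now to the lower right at about (610,345). The next tooth stands behind the finger at (345,265). I'll lift, go back and come down in the next gap.

Request:
apply_moves(
  dp=[
    [0,0,-0.05],
    [0,0,-0.1],
    [0,0,-0.14],
    [0.04,0,-0.14],
    [0.09,0.005,-0.14],
    [0.121,0.01,-0.14],
    [0.121,0.01,-0.14],
    [0.121,0.01,-0.14],
  ],
  yaw=[0,0,0,0,0,0,0,0],
  hand=[-1,-1,-1,-1,-1,-1,-1,-1],
)

```text
t: 4.5
tool_pos: [0.5206, -0.0013, 0.0812]
eef_rot: [0.886, 0.463, -0.0, -0.0]
ft_force: [0.4, -0.2, -0.4]
width: 0.007
grasp_force: 0.0
```

Run:
```python
from h import *
check(); im=manip.grab_frame('scene')[:,:,::-1]; q=proj('scene',[[.5556,-.0641,.053]])[0].astype(int)
cv2.imwrite('pics/s2.png',cv2.resize(im[q[1]-50:q[1]+50,q[0]-60:q[0]+60],None,fx=5,fy=5))
s=overlay('w3',[.5556,-.0641,.053],-12.4);print(s['tool_pos'],s['ft_force'])
```

```text
orange 123 [ 0.56956074 -0.09123183  0.05      ] rel index -50.371827358571494
[ 0.5197724  -0.00180196  0.08084494] [-0.26169902 -0.80518309  0.07021807]
```

View pics/w3.png

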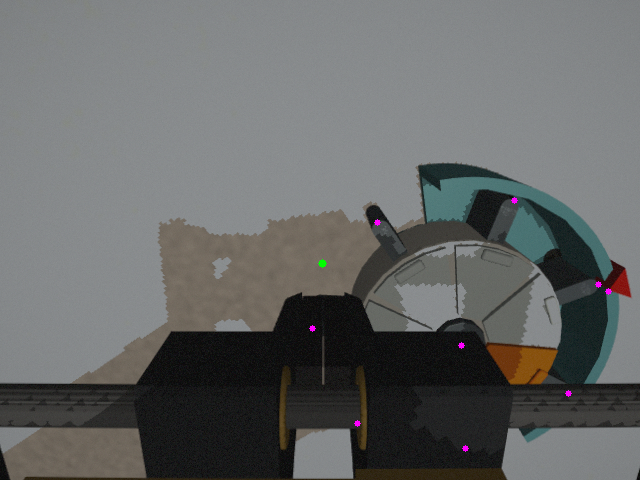

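Confirmed: the orange lid is now one click short (-50° by the scene camera) and the dispenser hasn't moved, since the dots still sit on the teeth and index. Descending, then repeating the push.

Request:
apply_moves(
  dp=[
    [0,0,0.05],
    [0,0,0.1],
    [0,0,0.14],
    [0,0,0.14],
    [0,0,0.14],
  ],
  yaw=[0,0,0,0,0],
  hand=[-1,-1,-1,-1,-1],
)

```text
t: 5.07
tool_pos: [0.5191, -0.002, 0.0245]
eef_rot: [0.887, 0.462, -0.001, -0.001]
ft_force: [0.1, -0.6, -0.0]
width: 0.002
grasp_force: 0.0
```

Request:
apply_moves(
  dp=[
    [-0.01,0,0],
    [-0.022,-0.0045,0],
    [-0.034,-0.008,0],
    [-0.046,-0.011,0],
    [-0.0585,-0.013,0],
    [-0.071,-0.014,0],
    [-0.0835,-0.0145,0],
    [-0.096,-0.014,0],
    [-0.1085,-0.0125,0],
    [-0.1145,-0.0115,0],
    [-0.121,-0.01,0],
    [-0.121,-0.01,0],
  ],
  yaw=[0,0,0,0,0,0,0,0,0,0,0,0],
  hand=[-1,-1,-1,-1,-1,-1,-1,-1,-1,-1,-1,-1],
)

```text
t: 6.07
tool_pos: [0.4894, -0.0394, 0.0254]
eef_rot: [0.887, 0.462, -0.0, -0.0]
ft_force: [-0.3, 0.2, 0.3]
width: 0.007
grasp_force: 0.0
```

Request:
apply_moves(
  dp=[
    [0,0,-0.05],
    [0,0,-0.1],
    [0,0,-0.15],
    [0,0,-0.25],
    [0,0,-0.35],
    [0,0,-0.4],
    [0.2,0,-0.4],
    [0.2,0,-0.4],
    [0.2,0,-0.4],
    [0.2,0,-0.4],
    [0.2,0,-0.4],
  ],
  yaw=[0,0,0,0,0,0,0,0,0,0,0],
  hand=[-1,-1,-1,-1,-1,-1,-1,-1,-1,-1,-1],
)

```text
t: 6.98
tool_pos: [0.5348, 0.0266, 0.1848]
eef_rot: [0.886, 0.463, -0.001, -0.0]
ft_force: [0.5, 0.2, -0.6]
width: 0.005
grasp_force: 0.0
```

Run:
```python
from h import *
check(); s=overlay('w4',[.5556,-.0641,.053],-12.4);print(s['tool_pos'],s['ft_force'])
```

```text
orange 125 [ 0.58744248 -0.06867053  0.05      ] rel index 4.231809315429729
[0.53451828 0.02614022 0.18475819] [ 0.48452889 -1.04412183  0.08436396]
```

View pics/w4.png

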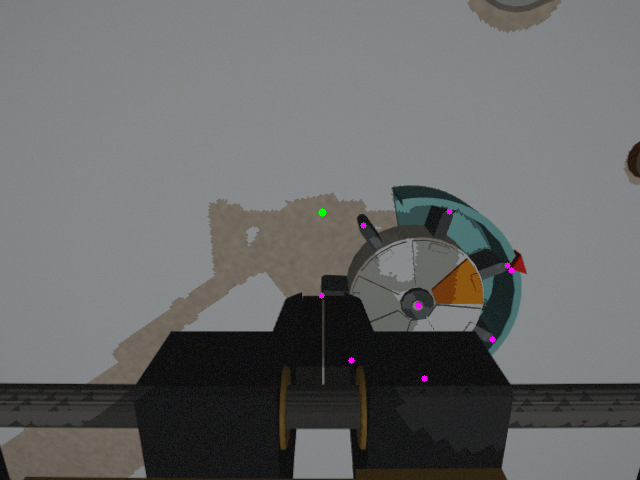

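The orange lid at (460,285) points at the red index at (515,265), the dispenser is where it was, and the hand is clear. Handing in.

```bash
python3 -c "
from cell import manip
print(manip.hand_in())"
```

```text
the job is handed in; nothing more can be done
None
```

I clicked the carousel forward two clicks so the orange lid stands at the red index, left the dispenser in place with the hand clear, and handed the job in; the hand-in returned no verdict.

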